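# Square up the spice tins with a straightedge

## Robot

A 6-joint arm with a two-finger parallel gripper is mounted at the origin on the work surface. World frame = base frame: x ahead of the robot, y to its left, z up, the work surface at z = 0. Lengths are in m, angles in degrees, forces in N, time in s.
With the tool pointing down it reaches from about 0.35 to 0.875 m from the base axis. Payload 4.2 kg.
Tool frame: the origin (TCP) lies on the centre line of the jaws, within the pads' length; the fingertips stand 17 mm ahead of it and the grasp point (between the pads) lies 2 mm behind it; z points along the fingers, y is the direction in which the jaws open and shut (so a half turn about z gives the same grasp; the last joint's range is limited). The gripper opens to 87 mm and grips with 3 to 60 N. Pads are 19 mm wide; open, the fingers measure 117 mm over their backs; the gripper's body (75 mm by 190 mm) begins 51 mm behind the grasp point.
Start: joints at [83.629, 22.042, 0.453, 0, -68.411, -14.817], TCP at [0.226, 0.583, 0.24] pointing down, gripper open.
Joint ranges: [-179.83, 179.83], [-69.29, 118.12], [-61.27, 80.66], [-181.25, 117.63], [-171.15, -9.14], [-177.46, 177.46]. Speed limits (degrees/s): [159.86, 159.86, 180, 180, 180, 180].

## Interface

Orientations are given as a 3x3 rotation matrix whose columns are the frame's x, y, z axes.
In Python, from station import * gives the robot as it stands.
- The arm moves only by the tool play_rows, never from a script. Its argument "targets" is a list that holds one entry, the list of rows, each a list of 5 numbers: the closure, from 0 (fully open) to 1 (shut), then the shift along the world's x, y, z in m, then the turn about the world's z in rad. In form: [[[gripper, x, y, z, twist], ...]]. A call has 1 to 5 rows; each row is the pose to reach, as a shift and turn from the pose commanded when the call began; what a row does not reach only later rows make up. A row lasts 1/12 s, in which the tool goes at most 41.7 mm and 7.16 degrees, less where a joint would pass 70% of its speed; a pose out of reach is approached as far as the arm can. A call with a gripper value outside its range is refused whole. The fingers move at their own pace and stop on an object; the grip force is fixed at half the most. Time passes only in rows, so rows that repeat a pose let the fingers close. It gives the time, the measured TCP pose, the force and the opening at its end, in the units of the state.
- sense(): the state, without advancing time (a new reading comes with each control period).
- capture(name): name is "side" or "top"; returns the picture (480x640x3 uint8, blue, green, red); there is no depth.
- get_calibration(name): a dict with "camera_matrix" (3x3 intrinsics, pixels), "T" (4x4, takes a point from camera to world coordinates). Camera axes: x right, y up, looking along -z (the intrinsics and any distortion apply to the point x, -y, -z); pixel columns grow to the right and rows downward; lengths in m; the calibration is good to about 2 mm. A picture is of the moment at which its call begins. get_calibration takes no time and is no camera call.
- finish_job(): hands the job in, once; it reports no verdict.
The state is a dict: "time_s": time; "joints": joint angles; "joint_velocities": joint speeds; "effort": joint torques, N m; "tcp_pos": TCP position; "ee_rot": TCP orientation; "wrist_force": force on the tool from outside, world axes, zero at the start; "moment": the same for the moment, N m; "gripper_width": opening from 0.0 (shut) to 1.0 (fully open).
Only numpy, scipy, OpenCV 4.12 (cv2) and the standard library are available. Lean on these libraries where they do the work, as an engineer would, in place of code of your own. Each camera call takes 0.05 s, during which the arm holds its last target. There are 200 camera calls.

## Task

Pick up the wooden straightedge and, with its long edge, push the crooked row of four spice tins back until all four bear on the stop strip of the batten behind them at the same moment, keeping it pressed for about half a second but so gently that no tin is dented. Then draw the straightedge back and lay it down flat on the shelf, a few centimetres clear of the tins, leaving them upright in one straight row along the strip. Touch the tins with nothing but the straightedge, and leave the mug, the bowl, the shaker and the whisk where they are.

Things in the scene. Friction and masses are not known exactly. Their poses are not given: they have to be found in the camera images.
- straightedge: wooden straightedge, 0.28 kg, lying flat at the left or right: dark blade 300 x 84 x 8 mm with a lighter upright grip rib along its middle (110 mm long, 14 mm thick, top 64 mm above the blade's underside). Origin at the centre of the underside; y along blade and rib, x across (pushing edges at x = +42 and -42 mm, both alike), z up
- batten: wooden batten screwed to the shelf behind the tins: 330 x 22 x 26 mm tall. Origin at the centre of its underside; y along its length, x points away from the tins. In front of it a rigid, firmly clamped steel stop strip (310 mm long, 8 mm thick, 26 mm tall) runs exactly parallel; its stop face lies anywhere from x = -19 to -55 mm (set differently each time, not measured: feel for it)
- tin1: square aluminium spice tin, 46 x 46 mm, 58 mm tall plus a 5 mm knob on the lid, 0.12 to 0.26 kg (contents differ), one of four alike in a crooked row in front of the batten; it slides under roughly 1 to 2 N and its thin wall dents if pushed with more than about 9 N; 2 to 4 N on each is a good press. Origin at the centre of its underside, sides along x and y, z up
- tin2: square spice tin like tin1, the second of the row counted along the batten's +y; same origin and axes
- tin3: square spice tin like tin1, the third of the row counted along the batten's +y; same origin and axes
- tin4: square spice tin like tin1, the last of the row counted along the batten's +y; same origin and axes
- mug: white ceramic mug, about 80 mm wide, 85 mm tall, standing behind the batten (bystander); origin at the centre of its underside
- bowl: red melamine bowl, 120 mm wide, 50 mm tall, standing behind the batten (bystander); origin at the centre of its underside
- shaker: small glass shaker, 36 mm wide, 60 mm tall, standing just past one end of the row of tins (bystander); origin at the centre of its underside
- whisk: flat steel whisk, 260 mm long, 60 mm wide, 20 mm tall, lying at the left or right of the shelf (bystander); origin under its middle
Not all that is in view belongs to the job. Leave any yellow look-alike of the tin1 alone.

How it is judged (in metres and radians):
On the way, in this order (a step that is already met when the one before it is completed fails the run):
1. the straightedge is picked up off the shelf (height (world z) of straightedge above 0.02 m), for 0.2 s.
2. the straightedge presses all four tins against the batten's stop strip at once, each with more than 0.8 N (contact force between each of tin1, tin2, tin3, tin4 and batten above 0.8 N and contact force between straightedge and tin1 above 0.8 N and contact force between straightedge and tin2 above 0.8 N and contact force between straightedge and tin3 above 0.8 N and contact force between straightedge and tin4 above 0.8 N), for 0.2 s.
At the end, for the whole second after the job is handed in: The four tins stand upright and still in a row along the strip, in line to 2 mm, 38 to 82 mm before the batten's origin, each within 0.04 rad of parallel, between the batten's ends; the straightedge lies released, flat and still, touching no tin, its centre over 80 mm from each tin's (angle between the x axis of each of tin1, tin2, tin3, tin4 and the x axis of batten, either way round below 0.04 rad and y of tin1 in the frame of batten between -0.15 and 0.15 m and angle between each of tin1, tin2, tin3, tin4, straightedge's own z axis and vertical below 0.05 rad and height (world z) of each of tin1, tin2, tin3, tin4, straightedge below 0.004 m and linear speed of each of tin1, tin2, tin3, tin4, straightedge below 0.01 m/s and horizontal distance between straightedge and tin1 above 0.08 m and contact force between straightedge and tin1 below 0.05 N and y of tin2 in the frame of batten between -0.15 and 0.15 m and horizontal distance between straightedge and tin2 above 0.08 m and contact force between straightedge and tin2 below 0.05 N and y of tin3 in the frame of batten between -0.15 and 0.15 m and horizontal distance between straightedge and tin3 above 0.08 m and contact force between straightedge and tin3 below 0.05 N and y of tin4 in the frame of batten between -0.15 and 0.15 m and horizontal distance between straightedge and tin4 above 0.08 m and contact force between straightedge and tin4 below 0.05 N and ((x of tin1 in the frame of batten between -0.082 and -0.078 m and x of tin2 in the frame of batten between -0.082 and -0.078 m and x of tin3 in the frame of batten between -0.082 and -0.078 m and x of tin4 in the frame of batten between -0.082 and -0.078 m) or (x of tin1 in the frame of batten between -0.08 and -0.076 m and x of tin2 in the frame of batten between -0.08 and -0.076 m and x of tin3 in the frame of batten between -0.08 and -0.076 m and x of tin4 in the frame of batten between -0.08 and -0.076 m) or (x of tin1 in the frame of batten between -0.078 and -0.074 m and x of tin2 in the frame of batten between -0.078 and -0.074 m and x of tin3 in the frame of batten between -0.078 and -0.074 m and x of tin4 in the frame of batten between -0.078 and -0.074 m) or (x of tin1 in the frame of batten between -0.076 and -0.072 m and x of tin2 in the frame of batten between -0.076 and -0.072 m and x of tin3 in the frame of batten between -0.076 and -0.072 m and x of tin4 in the frame of batten between -0.076 and -0.072 m) or (x of tin1 in the frame of batten between -0.074 and -0.07 m and x of tin2 in the frame of batten between -0.074 and -0.07 m and x of tin3 in the frame of batten between -0.074 and -0.07 m and x of tin4 in the frame of batten between -0.074 and -0.07 m) or (x of tin1 in the frame of batten between -0.072 and -0.068 m and x of tin2 in the frame of batten between -0.072 and -0.068 m and x of tin3 in the frame of batten between -0.072 and -0.068 m and x of tin4 in the frame of batten between -0.072 and -0.068 m) or (x of tin1 in the frame of batten between -0.07 and -0.066 m and x of tin2 in the frame of batten between -0.07 and -0.066 m and x of tin3 in the frame of batten between -0.07 and -0.066 m and x of tin4 in the frame of batten between -0.07 and -0.066 m) or (x of tin1 in the frame of batten between -0.068 and -0.064 m and x of tin2 in the frame of batten between -0.068 and -0.064 m and x of tin3 in the frame of batten between -0.068 and -0.064 m and x of tin4 in the frame of batten between -0.068 and -0.064 m) or (x of tin1 in the frame of batten between -0.066 and -0.062 m and x of tin2 in the frame of batten between -0.066 and -0.062 m and x of tin3 in the frame of batten between -0.066 and -0.062 m and x of tin4 in the frame of batten between -0.066 and -0.062 m) or (x of tin1 in the frame of batten between -0.064 and -0.06 m and x of tin2 in the frame of batten between -0.064 and -0.06 m and x of tin3 in the frame of batten between -0.064 and -0.06 m and x of tin4 in the frame of batten between -0.064 and -0.06 m) or (x of tin1 in the frame of batten between -0.062 and -0.058 m and x of tin2 in the frame of batten between -0.062 and -0.058 m and x of tin3 in the frame of batten between -0.062 and -0.058 m and x of tin4 in the frame of batten between -0.062 and -0.058 m) or (x of tin1 in the frame of batten between -0.06 and -0.056 m and x of tin2 in the frame of batten between -0.06 and -0.056 m and x of tin3 in the frame of batten between -0.06 and -0.056 m and x of tin4 in the frame of batten between -0.06 and -0.056 m) or (x of tin1 in the frame of batten between -0.058 and -0.054 m and x of tin2 in the frame of batten between -0.058 and -0.054 m and x of tin3 in the frame of batten between -0.058 and -0.054 m and x of tin4 in the frame of batten between -0.058 and -0.054 m) or (x of tin1 in the frame of batten between -0.056 and -0.052 m and x of tin2 in the frame of batten between -0.056 and -0.052 m and x of tin3 in the frame of batten between -0.056 and -0.052 m and x of tin4 in the frame of batten between -0.056 and -0.052 m) or (x of tin1 in the frame of batten between -0.054 and -0.05 m and x of tin2 in the frame of batten between -0.054 and -0.05 m and x of tin3 in the frame of batten between -0.054 and -0.05 m and x of tin4 in the frame of batten between -0.054 and -0.05 m) or (x of tin1 in the frame of batten between -0.052 and -0.048 m and x of tin2 in the frame of batten between -0.052 and -0.048 m and x of tin3 in the frame of batten between -0.052 and -0.048 m and x of tin4 in the frame of batten between -0.052 and -0.048 m) or (x of tin1 in the frame of batten between -0.05 and -0.046 m and x of tin2 in the frame of batten between -0.05 and -0.046 m and x of tin3 in the frame of batten between -0.05 and -0.046 m and x of tin4 in the frame of batten between -0.05 and -0.046 m) or (x of tin1 in the frame of batten between -0.048 and -0.044 m and x of tin2 in the frame of batten between -0.048 and -0.044 m and x of tin3 in the frame of batten between -0.048 and -0.044 m and x of tin4 in the frame of batten between -0.048 and -0.044 m) or (x of tin1 in the frame of batten between -0.046 and -0.042 m and x of tin2 in the frame of batten between -0.046 and -0.042 m and x of tin3 in the frame of batten between -0.046 and -0.042 m and x of tin4 in the frame of batten between -0.046 and -0.042 m) or (x of tin1 in the frame of batten between -0.044 and -0.04 m and x of tin2 in the frame of batten between -0.044 and -0.04 m and x of tin3 in the frame of batten between -0.044 and -0.04 m and x of tin4 in the frame of batten between -0.044 and -0.04 m) or (x of tin1 in the frame of batten between -0.042 and -0.038 m and x of tin2 in the frame of batten between -0.042 and -0.038 m and x of tin3 in the frame of batten between -0.042 and -0.038 m and x of tin4 in the frame of batten between -0.042 and -0.038 m)) and height (world z) of straightedge above -0.004 m).
It fails at once if a tin is dented: the straightedge or the batten with its strip pushes on it with more than 9 N (contact force between any of straightedge, batten and tin1 above 9 N or contact force between any of straightedge, batten and tin2 above 9 N or contact force between any of straightedge, batten and tin3 above 9 N or contact force between any of straightedge, batten and tin4 above 9 N).
It fails at once if a tin tips over (more than 0.35 rad) (angle between any of tin1, tin2, tin3, tin4's own z axis and vertical above 0.35 rad).
It fails at once if the robot itself touches a tin (contact force between any of the fingers, the arm and tin1 above 0.3 N or contact force between any of the fingers, the arm and tin2 above 0.3 N or contact force between any of the fingers, the arm and tin3 above 0.3 N or contact force between any of the fingers, the arm and tin4 above 0.3 N).
It fails at once if the mug, bowl, shaker or whisk is shifted by more than 20 mm (distance of any of mug, bowl, shaker, whisk from where it was at the start of the episode above 0.02 m).
It also fails if it takes over 72 s, if anything falls off the work surface, if the arm or the gripper's body presses on something with over 40 N, if the wrist force passes 120 N, or if a joint passes its speed limit or range.

## Working session

There is one attempt and no reset: what is moved stays moved. The work goes in short steps, Python scripts to look and compute and a tool call to move; the robot and the scene stay as the last step left them, time stands still between calls to the robot, and variables do not carry over. Pictures are saved under pics/ and viewed, on a budget of 10 in all, crops included, one or two more only if the job needs it, and the job is handed in when it is done.

Besides the shell and the picture viewer there is one more tool, called after "Request:" by a JSON object that holds its "fn" and its "kwargs", one argument or row to a line. play_rows: Moves the arm, as the interface text tells. Its arguments: {"type":"object","properties":{"targets":{"type":"array","items":{"type":"array","items":{"type":"array","items":{"type":"number"}}}}},"required":["targets"]}

```bash
mkdir -p pics; ls; python3 - <<'E'
from station import *
import cv2,numpy as np
for n in("side","top"):
    cv2.imwrite(f"pics/{n}0.png",capture(n)); c=get_calibration(n); print(n,np.round(c["camera_matrix"],1).tolist(),np.round(c["T"],3).tolist(),c.keys())
s=sense();print(s)
E
```

```text
pics
side [[616.9, 0.0, 312.1], [0.0, 616.9, 240.5], [0.0, 0.0, 1.0]] [[-0.811, 0.442, -0.383, 0.155], [-0.585, -0.6, 0.546, 0.679], [0.011, 0.667, 0.745, 0.948], [0.0, 0.0, 0.0, 1.0]] dict_keys(['camera_matrix', 'T'])
top [[513.6, 0.0, 325.9], [0.0, 513.6, 229.7], [0.0, 0.0, 1.0]] [[-0.023, 0.988, -0.153, 0.442], [-1.0, -0.025, -0.009, -0.003], [-0.012, 0.153, 0.988, 1.195], [0.0, 0.0, 0.0, 1.0]] dict_keys(['camera_matrix', 'T'])
{'time_s': 0.1, 'joints': array([ 8.36291340e+01,  2.20879271e+01,  3.86906805e-01, -2.66018335e-02,
       -6.84126594e+01, -1.48164431e+01]), 'joint_velocities': array([ 0.04509385, -0.1624158 ,  0.23638674,  0.12466857,  0.13473205,
       -0.02976083]), 'effort': array([-8.67133463e-05, -3.91687346e+01,  1.87936360e+01,  4.23185259e+00,
        1.34744402e-02, -7.56224472e-05]), 'tcp_pos': array([0.22568015, 0.58227598, 0.2385443 ]), 'ee_rot': array([[ 9.32342001e-01, -3.61577063e-01, -6.49214099e-04],
       [-3.61577634e-01, -9.32340020e-01, -1.92388838e-03],
       [ 9.03456229e-05,  2.02846324e-03, -9.99997939e-01]]), 'wrist_force': array([-0.6651076 ,  0.15090983, -0.06162908]), 'moment': array([-0.00464818,  0.01158855,  0.01230774]), 'gripper_width': 0.9960934845692188}
```

View pics/top0.png

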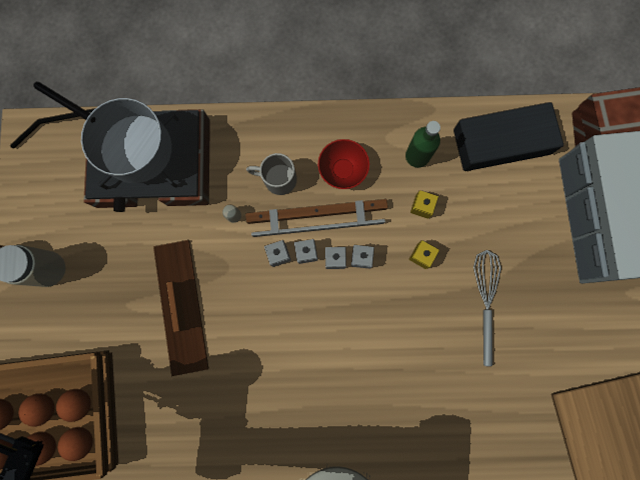

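View pics/side0.png

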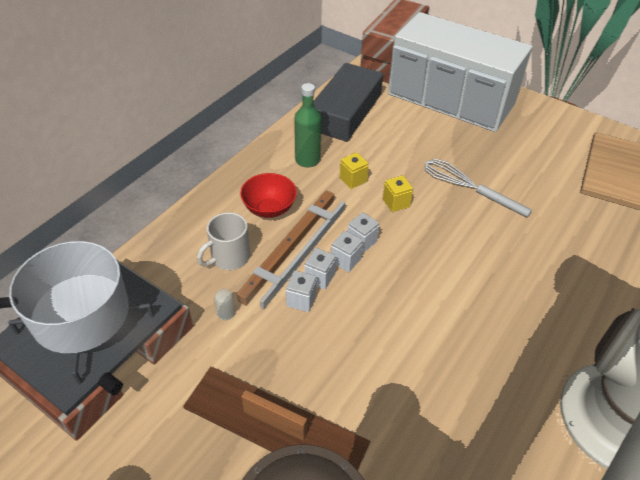

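The top view shows the straightedge at (181,307), the four grey tins at (277,252), (306,250), (336,257) and (363,256), and the batten from (247,217) to (392,203) with the steel strip in front of it. The shaker is at (231,213) and the whisk at (488,308). The yellow blocks at (427,204) and (427,254) are the decoys. The grey tins match the description, and so does the brown blade with a lighter rib.

```bash
cat > h.py <<'E'
import numpy as np,cv2
from station import *
def ray(n,px):
    c=get_calibration(n);K=c["camera_matrix"];T=c["T"]
    p=np.atleast_2d(np.array(px,float));d=np.c_[(p[:,0]-K[0,2])/K[0,0],-(p[:,1]-K[1,2])/K[1,1],-np.ones(len(p))]
    return T[:3,3],d@T[:3,:3].T
def onz(n,px,z):
    o,d=ray(n,px); return (o+d*((z-o[2])/d[:,2:]))[:,:2]
def proj(n,P):
    c=get_calibration(n);K=c["camera_matrix"];T=c["T"];q=(np.atleast_2d(P)-T[:3,3])@T[:3,:3]
    return np.c_[K[0,0]*q[:,0]/-q[:,2]+K[0,2],K[1,1]*-q[:,1]/-q[:,2]+K[1,2]]
E
python3 - <<'E'
from h import *
im=cv2.imread("pics/top0.png");H=cv2.cvtColor(im,cv2.COLOR_BGR2HSV)
for nm,(x,y) in dict(blade=(181,350),rib=(174,308),ribsh=(187,300),wood=(230,310),batten=(320,211),strip=(320,229),tin=(284,255),tin3=(330,262),shad=(184,260)).items(): print(nm,H[y,x])
# steel: low saturation in the region
m=((H[...,1]<60)&(H[...,2]>90)).astype(np.uint8); m[:, :240]=0;m[:,400:]=0;m[:195]=0;m[280:]=0
n,l,s,c=cv2.connectedComponentsWithStats(m)
for i in range(1,n):
    if s[i,4]>40: print("steel",s[i],c[i],cv2.minAreaRect(np.argwhere(l==i)[:,::-1].astype(np.float32)))
# blade
b=((H[...,2]<120)&(H[...,1]>110)).astype(np.uint8);b[:,:140]=0;b[:,225:]=0;b[:225]=0;b[385:]=0
n,l,s,c=cv2.connectedComponentsWithStats(b);
for i in range(1,n):
    if s[i,4]>200: 
        r=cv2.minAreaRect(np.argwhere(l==i)[:,::-1].astype(np.float32));bp=cv2.boxPoints(r);W=onz("top",bp,.008)
        print("blade",s[i],r,bp.round(1).tolist(),W.round(4).tolist(),W.mean(0),np.linalg.norm(np.diff(W,axis=0),axis=1))
big=cv2.resize(im[185:385,140:400],None,fx=3,fy=3,interpolation=cv2.INTER_CUBIC);cv2.imwrite("pics/crop1.png",big)
E
```

```text
blade [ 11 160  51]
rib [ 13 155 102]
ribsh [ 11 149  36]
wood [ 18 100 135]
batten [ 13 154  91]
strip [75 12 44]
tin [ 85  12 124]
tin3 [ 90  12 124]
shad [ 11 155  56]
steel [251 200 134  35 741] [316.82321188 221.46018893] ((316.45684814453125, 216.2998504638672), (23.977201461791992, 133.83596801757812), 84.1604995727539)
steel [294 239  23  23 347] [304.62824207 249.85878963] ((304.82427978515625, 249.94595336914062), (19.892276763916016, 19.72787857055664), 80.53767395019531)
steel [264 240  24  25 349] [275.70487106 252.01719198] ((275.70001220703125, 252.09999084472656), (19.60611915588379, 19.606117248535156), 71.56504821777344)
steel [352 245  22  22 359] [362.16155989 255.39275766] ((362.18902587890625, 255.29876708984375), (19.877676010131836, 19.988109588623047), 6.340191841125488)
steel [325 247  21  20 364] [334.4532967  256.53021978] ((335.0, 256.5), (20.0, 19.0), 0.0)
blade [ 153  240   57  136 4944] ((180.1956024169922, 307.47064208984375), (132.31968688964844, 39.31022262573242), 81.46923065185547) [[150.89999389648438, 245.0], [189.8000030517578, 239.10000610351562], [209.39999389648438, 370.0], [170.60000610351562, 375.79998779296875]] [[0.6002, 0.4171], [0.6117, 0.3261], [0.3133, 0.2766], [0.3025, 0.3641]] [0.45692021 0.34598286] [0.0916624  0.30251592 0.08814823]
```

View pics/crop1.png

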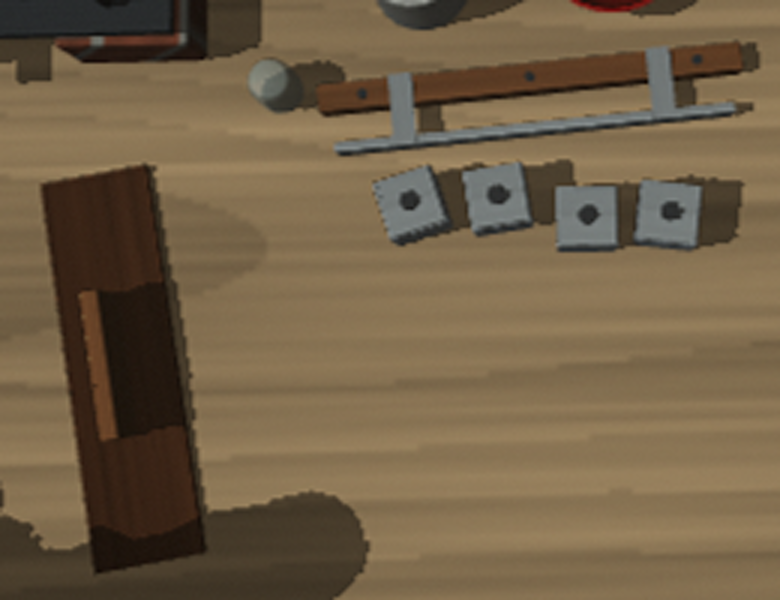

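The crop confirms the straightedge as a dark blade with a lighter rib. It also shows the strip running from (335,155) to (735,112) in crop pixels, with the four crooked tins in front of it. Next I'll turn these into world positions.

```bash
python3 - <<'E'
from h import *
im=cv2.imread("pics/top0.png");H=cv2.cvtColor(im,cv2.COLOR_BGR2HSV)
# strip: bottom-most steel pixel per column
m=(H[...,1]<60)&(H[...,2]>90)
pts=[]
for x in range(254,386):
    pc=236.7+(x-251.7)*(222.3-236.7)/(385-251.7)
    ys=[y for y in range(int(pc)-6,int(pc)+5) if m[y,x]]
    if ys: pts.append((x,max(ys)+.5))
pts=np.array(pts);W=onz("top",pts,.026)
p=np.polyfit(W[:,1],W[:,0],1);r=W[:,0]-np.polyval(p,W[:,1]);k=abs(r)<.003;p=np.polyfit(W[k,1],W[k,0],1)
print("strip top front: x=%.4f*y+%.4f"%tuple(p),"rms",np.std(r[k]),"y",W[:,1].min(),W[:,1].max(),"ang",np.degrees(np.arctan(-p[0])))
# batten wood
b=((H[...,1]>140)&(H[...,0]<16)).astype(np.uint8);b[:,:240]=0;b[:,398:]=0;b[:196]=0;b[225:]=0
q=np.argwhere(b>0)[:,::-1]
for f,nm in((min,"rear"),(max,"front")):
    e=np.array([(x,f(q[q[:,0]==x,1])+(.5 if f is max else -.5)) for x in range(252,388) if (q[:,0]==x).any()]);Wb=onz("top",e,.026)
    pb=np.polyfit(Wb[:,1],Wb[:,0],1);rb=Wb[:,0]-np.polyval(pb,Wb[:,1]);kk=abs(rb)<.004;pb=np.polyfit(Wb[kk,1],Wb[kk,0],1);print("batten",nm,pb,kk.sum(),np.std(rb[kk]))
We=onz("top",[(247,217),(392,204)],.026);print("batten ends",We)
# tins
for c in [(304.6,249.9),(275.7,252),(362.2,255.4),(334.6,256.5)]: print("tin",onz("top",[c],.058).round(4))
# rib top
mm=((H[...,2]>75)&(H[...,1]>120)).astype(np.uint8);mm[:,:158]=0;mm[:,190:]=0;mm[:270]=0;mm[345:]=0
n,l,s,c=cv2.connectedComponentsWithStats(mm)
i=1+s[1:,4].argmax();R=cv2.minAreaRect(np.argwhere(l==i)[:,::-1].astype(np.float32));bp=cv2.boxPoints(R)
print("rib",s[i],R)
Wr=onz("top",bp,.064);print(Wr.round(4).tolist(),Wr.mean(0),np.linalg.norm(np.diff(Wr,axis=0),axis=1))
# side-view rib/blade
s=cv2.imread("pics/side0.png")
print("side proj rib top centre",proj("side",[[.457,.346,.064]]),"shaker/whisk",onz("top",[(231,213)],.06),onz("top",[(487,308)],.02))
# long edges of blade
b=(H[...,2]<120)&(H[...,1]>110)
L=[];Rr=[]
for y in range(255,340):
    xs=np.where(b[y,145:225])[0]+145
    L.append((xs.min()-.5,y));Rr.append((xs.max()+.5,y))
for e in(L,Rr):
    We=onz("top",e,.008);pb=np.polyfit(We[:,0],We[:,1],1);print("edge y=%.4f x+%.4f"%tuple(pb),"at .457:",np.polyval(pb,.457))
E
```

```text
strip top front: x=-0.0783*y+0.6292 rms 0.0006721946649769996 y -0.12730660717710218 0.17297680939199886 ang 4.474335852444243
batten rear [-0.07755931  0.68160546] 117 0.0008319329666938036
batten front [-0.07364152  0.65876404] 116 0.0011375830224107715
batten ends [[ 0.65759466  0.18914773]
 [ 0.67963456 -0.1474863 ]]
tin [[0.5739 0.0553]]
tin [[0.5708 0.1198]]
tin [[ 0.5585 -0.0725]]
tin [[ 0.5575 -0.0111]]
rib [166 282  13  50 285] ((172.0500030517578, 306.3499755859375), (49.63890075683594, 5.656854629516602), 81.8698959350586)
[[0.5093, 0.3621], [0.5107, 0.3498], [0.404, 0.332], [0.4026, 0.3442]] [0.45664249 0.34702903] [0.01242235 0.10818886 0.01224131]
side proj rib top centre [[273.321133   405.34561605]] shaker/whisk [[0.66138969 0.2196672 ]] [[ 0.43653627 -0.35162152]]
edge y=0.1684 x+0.3127 at .457: 0.3896163989240343
edge y=0.1659 x+0.2268 at .457: 0.3025731146600282
```

Request:
{"fn": "play_rows", "kwargs": {
  "targets": [
    [[0,0.025,-0.025,0,0.06],[0,0.05,-0.05,0,0.12],[0,0.075,-0.075,0,0.18],[0,0.1,-0.1,0,0.24],[0,0.125,-0.125,-0.01,0.3]]
  ]
}}

```text
time_s: 0.52
tcp_pos: [0.3522, 0.4573, 0.231]
ee_rot: [[0.998, -0.066, 0.002], [-0.066, -0.998, 0.003], [0.002, -0.003, -1.0]]
wrist_force: [1.0, 0.2, -0.5]
gripper_width: 0.999
```

Request:
{"fn": "play_rows", "kwargs": {
  "targets": [
    [[0,0.025,-0.025,-0.01,0.06],[0,0.05,-0.05,-0.03,0.12],[0,0.075,-0.075,-0.05,0.18],[0,0.105,-0.11,-0.06,0.235],[0,0.105,-0.11,-0.08,0.235]]
  ]
}}

```text
time_s: 0.93
tcp_pos: [0.4591, 0.3442, 0.15]
ee_rot: [[0.987, 0.162, 0.002], [0.162, -0.987, 0.001], [0.002, -0.0, -1.0]]
wrist_force: [-0.1, 1.3, -0.2]
gripper_width: 1.004
```

Request:
{"fn": "play_rows", "kwargs": {
  "targets": [
    [[0,0,0,-0.02,0],[0,0,0,-0.03,0],[0,0,0,-0.03,0],[0,0,0,-0.03,0],[0,0,0,-0.03,0]]
  ]
}}

```text
time_s: 1.35
tcp_pos: [0.4561, 0.3488, 0.1206]
ee_rot: [[0.986, 0.166, 0.002], [0.166, -0.986, 0.001], [0.002, -0.001, -1.0]]
wrist_force: [-0.2, 0.1, 0.4]
gripper_width: 0.999
```

Request:
{"fn": "play_rows", "kwargs": {
  "targets": [
    [[0,0,-0.002,-0.025,0],[0,0,-0.002,-0.05,0],[0,0,-0.002,-0.07,0],[0,0,-0.002,-0.08,0],[0,0,-0.002,-0.08,0]]
  ]
}}

```text
time_s: 1.77
tcp_pos: [0.4551, 0.3455, 0.0383]
ee_rot: [[0.986, 0.165, -0.002], [0.165, -0.986, -0.002], [-0.002, 0.002, -1.0]]
wrist_force: [0.3, 0.4, 1.1]
gripper_width: 0.999
```

Request:
{"fn": "play_rows", "kwargs": {
  "targets": [
    [[0.4,0,0,0,0],[0.7,0,0,0,0],[1,0,0,0,0],[1,0,0,0,0],[1,0,0,0,0]]
  ]
}}

```text
time_s: 2.18
tcp_pos: [0.4562, 0.3462, 0.0405]
ee_rot: [[0.986, 0.165, 0.001], [0.165, -0.986, 0.001], [0.001, -0.001, -1.0]]
wrist_force: [0.4, 0.2, -0.2]
gripper_width: 0.71
```

Request:
{"fn": "play_rows", "kwargs": {
  "targets": [
    [[1,0,0,0,0],[1,0,0,0,0],[1,0,0,0,0],[1,0,0,0,0],[1,0,0,0,0]]
  ]
}}

```text
time_s: 2.6
tcp_pos: [0.4559, 0.3457, 0.0395]
ee_rot: [[0.986, 0.164, -0.0], [0.164, -0.986, -0.0], [-0.0, 0.0, -1.0]]
wrist_force: [0.7, 0.6, 0.5]
gripper_width: 0.327
```

Request:
{"fn": "play_rows", "kwargs": {
  "targets": [
    [[1,0,0,0,0],[1,0,0,0,0],[1,0,0,0,0],[1,0,0,0,0],[1,0,0,0,0]]
  ]
}}

```text
time_s: 3.02
tcp_pos: [0.4559, 0.3459, 0.0395]
ee_rot: [[0.986, 0.164, 0.0], [0.164, -0.986, 0.0], [0.0, -0.0, -1.0]]
wrist_force: [-0.3, 1.0, -1.4]
gripper_width: 0.156
```

Request:
{"fn": "play_rows", "kwargs": {
  "targets": [
    [[1,0,0,0,0],[1,0,0,0.005,0],[1,0,0,0.01,0],[1,0,0,0.02,0],[1,0,0,0.03,0]]
  ]
}}

```text
time_s: 3.43
tcp_pos: [0.4556, 0.3453, 0.0701]
ee_rot: [[0.986, 0.164, -0.001], [0.164, -0.986, -0.001], [-0.001, 0.001, -1.0]]
wrist_force: [0.9, -0.0, -3.2]
gripper_width: 0.16
```

Request:
{"fn": "play_rows", "kwargs": {
  "targets": [
    [[1,0,0,0.015,0],[1,0,0,0.03,0],[1,0,0,0.05,0],[1,0,0,0.07,0],[1,0,0,0.08,0]]
  ]
}}

```text
time_s: 3.85
tcp_pos: [0.4569, 0.3466, 0.1533]
ee_rot: [[0.986, 0.165, 0.004], [0.165, -0.986, 0.004], [0.004, -0.003, -1.0]]
wrist_force: [1.0, 0.5, -2.1]
gripper_width: 0.162
```

Request:
{"fn": "play_rows", "kwargs": {
  "targets": [
    [[1,0,-0.02,0,-0.05],[1,0,-0.05,0,-0.15],[1,0,-0.08,0,-0.25],[1,0,-0.11,0,-0.35],[1,0,-0.14,0,-0.45]]
  ]
}}

```text
time_s: 4.27
tcp_pos: [0.4554, 0.2043, 0.1499]
ee_rot: [[0.958, -0.285, 0.0], [-0.285, -0.958, 0.0], [-0.0, -0.0, -1.0]]
wrist_force: [0.2, 0.0, -2.4]
gripper_width: 0.159
```

Request:
{"fn": "play_rows", "kwargs": {
  "targets": [
    [[1,0,-0.03,0,-0.12],[1,0,-0.06,0,-0.24],[1,0,-0.085,0,-0.36],[1,0,-0.11,0,-0.48],[1,0,-0.13,0,-0.6]]
  ]
}}

```text
time_s: 4.68
tcp_pos: [0.4552, 0.074, 0.15]
ee_rot: [[0.628, -0.778, -0.0], [-0.778, -0.628, 0.0], [-0.0, -0.0, -1.0]]
wrist_force: [-0.7, -0.4, -3.6]
gripper_width: 0.156
```

Request:
{"fn": "play_rows", "kwargs": {
  "targets": [
    [[1,0,-0.02,0,-0.12],[1,0,-0.04,0,-0.24],[1,0,-0.055,0,-0.36],[1,0,-0.06,0,-0.48],[1,0,-0.06,0,-0.6]]
  ]
}}

```text
time_s: 5.1
tcp_pos: [0.4553, 0.0144, 0.1499]
ee_rot: [[0.078, -0.997, -0.0], [-0.997, -0.078, 0.0], [-0.0, 0.0, -1.0]]
wrist_force: [-0.5, -0.3, -3.4]
gripper_width: 0.159
```

Request:
{"fn": "play_rows", "kwargs": {
  "targets": [
    [[1,0,0,-0.02,-0.01],[1,0,0,-0.04,-0.01],[1,0,0,-0.055,-0.01],[1,0,0,-0.055,-0.01],[1,0,0,-0.055,-0.01]]
  ]
}}

```text
time_s: 5.52
tcp_pos: [0.4556, 0.0155, 0.0946]
ee_rot: [[0.076, -0.997, -0.001], [-0.997, -0.076, -0.001], [0.001, 0.001, -1.0]]
wrist_force: [-1.1, 0.3, -3.0]
gripper_width: 0.162
```

```bash
python3 - <<'E'
from h import *
im=capture("top");cv2.imwrite("pics/top1.png",im[150:420,150:450])
s=sense();print(s["tcp_pos"],np.degrees(np.arctan2(s["ee_rot"][0,1],s["ee_rot"][1,1])),s["ee_rot"].round(3).tolist(),s["joints"].round(1),s["wrist_force"],s["moment"])
big=cv2.resize(im[170:400,160:440],None,fx=2.5,fy=2.5,interpolation=cv2.INTER_CUBIC);cv2.imwrite("pics/crop2.png",big)
cv2.imwrite("pics/top1full.png",im);cv2.imwrite("pics/side1.png",capture("side"))
E
```

```text
[0.45644661 0.0158705  0.09532927] -94.3785454668949 [[0.076, -0.997, 0.001], [-0.997, -0.076, 0.0], [0.0, -0.001, -1.0]] [ 22.5  15.7 -33.7   0.  -40.6 -18.1] [-0.46579982 -0.42817443 -2.28022815] [ 0.03945032 -0.07014885 -0.02393134]
```

View pics/crop2.png

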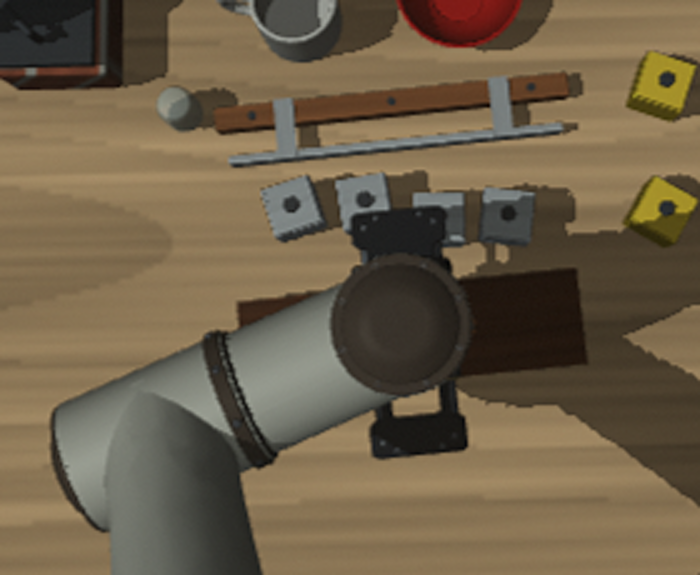

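View pics/side1.png

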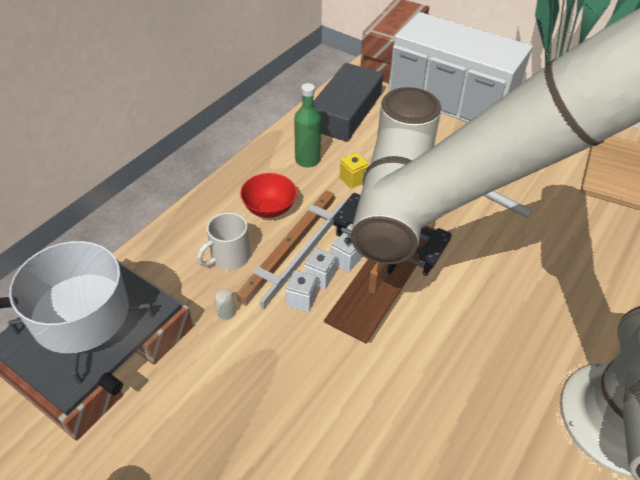

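Both views show the blade held level in front of the tins and parallel to the strip: the edge slope is about -0.103 against -0.102 for the strip. I'll lower it to about 3 mm above the shelf and approach.

Request:
{"fn": "play_rows", "kwargs": {
  "targets": [
    [[1,0,0,-0.015,0],[1,0,0,-0.03,0],[1,0,0,-0.042,0],[1,0,0,-0.05,0],[1,0,0,-0.052,0]]
  ]
}}

```text
time_s: 6.03
tcp_pos: [0.4559, 0.0158, 0.0423]
ee_rot: [[0.076, -0.997, -0.0], [-0.997, -0.076, -0.0], [0.0, 0.0, -1.0]]
wrist_force: [-0.7, -0.4, -2.4]
gripper_width: 0.16
```

Request:
{"fn": "play_rows", "kwargs": {
  "targets": [
    [[1,0,0,0,0],[1,0,0,0,0],[1,0.005,0,0,0],[1,0.012,0.001,0,0],[1,0.018,0.0015,0,0]]
  ]
}}

```text
time_s: 6.45
tcp_pos: [0.4754, 0.0176, 0.0433]
ee_rot: [[0.076, -0.997, 0.002], [-0.997, -0.076, 0.001], [-0.0, -0.002, -1.0]]
wrist_force: [-0.2, -0.5, -3.2]
gripper_width: 0.157
```

```bash
python3 - <<'E'
from h import *
for i in range(4):
    s=sense();print(s["time_s"],s["tcp_pos"].round(4),s["wrist_force"].round(2),s["moment"].round(3),round(s["gripper_width"],3)); capture("top")
E
```

```text
6.45 [0.4754 0.0176 0.0433] [-0.15 -0.48 -3.15] [ 0.054 -0.128  0.011] 0.157
6.5 [0.477  0.018  0.0433] [ 1.76  0.26 -2.3 ] [ 0.088 -0.347  0.058] 0.163
6.55 [0.476  0.0178 0.0431] [ 0.61  0.32 -2.69] [ 0.074 -0.053  0.01 ] 0.161
6.6 [0.4748 0.0174 0.0427] [-0.79 -0.3  -2.51] [0.149 0.009 0.006] 0.157
```

Request:
{"fn": "play_rows", "kwargs": {
  "targets": [
    [[1,0.0012,0.0001,0,0],[1,0.0024,0.0002,0,0],[1,0.0036,0.0003,0,0],[1,0.0048,0.0004,0,0],[1,0.006,0.0005,0,0]]
  ]
}}

```text
time_s: 7.07
tcp_pos: [0.4799, 0.0178, 0.0425]
ee_rot: [[0.076, -0.997, -0.0], [-0.997, -0.076, -0.0], [0.0, 0.0, -1.0]]
wrist_force: [0.6, -1.0, -2.2]
gripper_width: 0.159
```

Request:
{"fn": "play_rows", "kwargs": {
  "targets": [
    [[1,0.0012,0.0001,0,0],[1,0.0024,0.0002,0,0],[1,0.0036,0.0003,0,0],[1,0.0048,0.0004,0,0],[1,0.006,0.0005,0,0]]
  ]
}}

```text
time_s: 7.48
tcp_pos: [0.4854, 0.018, 0.0424]
ee_rot: [[0.075, -0.997, -0.001], [-0.997, -0.075, -0.0], [0.0, 0.001, -1.0]]
wrist_force: [-0.4, -0.8, -2.2]
gripper_width: 0.158
```

Request:
{"fn": "play_rows", "kwargs": {
  "targets": [
    [[1,0.0012,0.0001,0,0],[1,0.0024,0.0002,0,0],[1,0.0036,0.0003,0,0],[1,0.0048,0.0004,0,0],[1,0.006,0.0005,0,0]]
  ]
}}

```text
time_s: 7.9
tcp_pos: [0.4916, 0.0186, 0.0424]
ee_rot: [[0.076, -0.997, -0.001], [-0.997, -0.076, -0.0], [0.0, 0.001, -1.0]]
wrist_force: [-1.3, -0.4, -3.8]
gripper_width: 0.16
```

Request:
{"fn": "play_rows", "kwargs": {
  "targets": [
    [[1,0.0012,0.0001,0,0],[1,0.0024,0.0002,0,0],[1,0.0036,0.0003,0,0],[1,0.0048,0.0004,0,0],[1,0.006,0.0005,0,0]]
  ]
}}

```text
time_s: 8.32
tcp_pos: [0.498, 0.0193, 0.0425]
ee_rot: [[0.076, -0.997, -0.0], [-0.997, -0.076, 0.0], [-0.0, 0.0, -1.0]]
wrist_force: [-1.6, -0.2, -3.6]
gripper_width: 0.159
```

```bash
python3 - <<'E'
from h import *
for i in range(4):
    s=sense();print(s["time_s"],s["tcp_pos"].round(4),s["wrist_force"].round(2),s["moment"].round(3),round(s["gripper_width"],3)); im=capture("top")
cv2.imwrite("pics/crop3.png",cv2.resize(im[190:330,200:430],None,fx=3,fy=3,interpolation=cv2.INTER_CUBIC))
E
```

```text
8.3167 [0.498  0.0193 0.0425] [-1.63 -0.17 -3.59] [ 0.053  0.482 -0.125] 0.159
8.3667 [0.4983 0.0194 0.0425] [-1.57 -0.3  -3.45] [ 0.021  0.332 -0.117] 0.156
8.4167 [0.4982 0.0194 0.0426] [-1.03  0.25 -3.38] [-0.003  0.315 -0.133] 0.159
8.4667 [0.4982 0.0194 0.0426] [-0.73 -0.29 -3.58] [ 0.013  0.248 -0.099] 0.16
```

View pics/crop3.png

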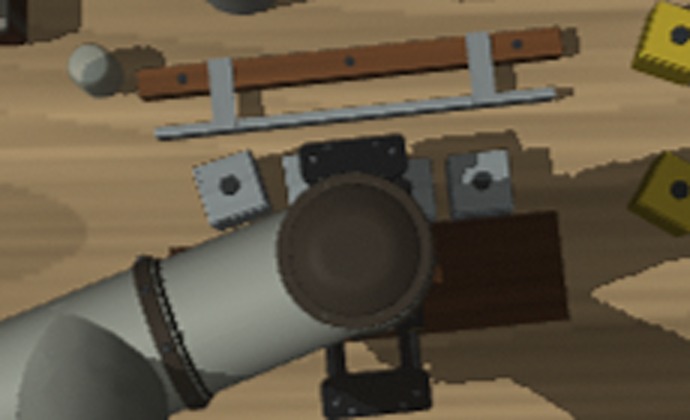

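The picture shows the blade edge touching the right-hand tins near crop (480,215). The force is about 1.5 N and nothing is near the shaker at (95,70). I'll keep going slowly.

Request:
{"fn": "play_rows", "kwargs": {
  "targets": [
    [[1,0.0012,0.0001,0,0],[1,0.0024,0.0002,0,0],[1,0.0036,0.0003,0,0],[1,0.0048,0.0004,0,0],[1,0.006,0.0005,0,0]]
  ]
}}

```text
time_s: 8.93
tcp_pos: [0.5038, 0.0197, 0.0426]
ee_rot: [[0.076, -0.997, -0.0], [-0.997, -0.076, -0.0], [0.0, 0.0, -1.0]]
wrist_force: [-2.4, 0.8, -1.8]
gripper_width: 0.157
```

Request:
{"fn": "play_rows", "kwargs": {
  "targets": [
    [[1,0.0012,0.0001,0,0],[1,0.0024,0.0002,0,0],[1,0.0036,0.0003,0,0],[1,0.0048,0.0004,0,0],[1,0.006,0.0005,0,0]]
  ]
}}

```text
time_s: 9.35
tcp_pos: [0.5093, 0.0201, 0.0424]
ee_rot: [[0.076, -0.997, -0.002], [-0.997, -0.076, -0.0], [0.0, 0.002, -1.0]]
wrist_force: [-4.0, -0.0, -0.9]
gripper_width: 0.158
```

Request:
{"fn": "play_rows", "kwargs": {
  "targets": [
    [[1,0.0012,0.0001,0,0],[1,0.0024,0.0002,0,0],[1,0.0036,0.0003,0,0],[1,0.0048,0.0004,0,0],[1,0.006,0.0005,0,0]]
  ]
}}

```text
time_s: 9.77
tcp_pos: [0.5158, 0.0208, 0.0423]
ee_rot: [[0.076, -0.997, -0.0], [-0.997, -0.076, -0.0], [0.0, 0.0, -1.0]]
wrist_force: [-4.1, 0.1, -3.3]
gripper_width: 0.159
```

Request:
{"fn": "play_rows", "kwargs": {
  "targets": [
    [[1,0.001,0.0001,0,0],[1,0.002,0.0002,0,0],[1,0.003,0.0002,0,0],[1,0.004,0.0003,0,0],[1,0.005,0.0004,0,0]]
  ]
}}

```text
time_s: 10.18
tcp_pos: [0.521, 0.0212, 0.0425]
ee_rot: [[0.076, -0.997, 0.0], [-0.997, -0.076, 0.0], [-0.0, -0.0, -1.0]]
wrist_force: [-2.4, 0.5, -3.9]
gripper_width: 0.157
```

```bash
python3 - <<'E'
from h import *
for i in range(6):
    s=sense();print(s["time_s"],s["tcp_pos"].round(4),s["wrist_force"].round(2),s["moment"].round(3),round(s["gripper_width"],3)); im=capture("top")
cv2.imwrite("pics/top4.png",im);cv2.imwrite("pics/side4.png",capture("side"))
E
```

```text
10.1833 [0.521  0.0212 0.0425] [-2.38  0.51 -3.93] [0.093 0.969 0.   ] 0.157
10.2333 [0.5213 0.0212 0.0425] [-2.91 -0.07 -4.32] [0.075 0.813 0.028] 0.16
10.2833 [0.5213 0.0212 0.0426] [-2.27  0.1  -4.3 ] [ 0.036  0.769 -0.001] 0.161
10.3333 [0.5213 0.0212 0.0426] [-2.31 -0.24 -4.32] [0.067 0.71  0.034] 0.156
10.3833 [0.5213 0.0212 0.0427] [-2.21 -0.26 -3.58] [0.027 0.705 0.015] 0.161
10.4333 [0.5213 0.0212 0.0427] [-3.06 -0.27 -3.67] [0.021 0.677 0.071] 0.155
```

Request:
{"fn": "play_rows", "kwargs": {
  "targets": [
    [[1,0.001,0.0001,0,0],[1,0.002,0.0002,0,0],[1,0.003,0.0002,0,0],[1,0.004,0.0003,0,0],[1,0.005,0.0004,0,0]]
  ]
}}

```text
time_s: 10.95
tcp_pos: [0.5253, 0.0213, 0.0427]
ee_rot: [[0.076, -0.997, -0.001], [-0.997, -0.076, -0.0], [0.0, 0.001, -1.0]]
wrist_force: [-5.5, -0.9, -0.3]
gripper_width: 0.162
```

Request:
{"fn": "play_rows", "kwargs": {
  "targets": [
    [[1,0.0008,0.0001,0,0],[1,0.0016,0.0001,0,0],[1,0.0024,0.0002,0,0],[1,0.0032,0.0002,0,0],[1,0.004,0.0003,0,0]]
  ]
}}

```text
time_s: 11.37
tcp_pos: [0.5292, 0.0215, 0.0426]
ee_rot: [[0.076, -0.997, -0.002], [-0.997, -0.076, -0.001], [0.0, 0.002, -1.0]]
wrist_force: [-5.2, -0.7, 0.6]
gripper_width: 0.158
```

```bash
python3 - <<'E'
from h import *
for i in range(4):
    s=sense();print(s["time_s"],s["tcp_pos"].round(4),s["wrist_force"].round(2),s["moment"].round(3),round(s["gripper_width"],3)); im=capture("top")
cv2.imwrite("pics/crop5.png",cv2.resize(im[190:330,200:430],None,fx=3,fy=3,interpolation=cv2.INTER_CUBIC))
E
```

```text
11.3667 [0.5292 0.0215 0.0426] [-5.24 -0.71  0.56] [-0.033  1.626 -0.005] 0.158
11.4167 [0.5295 0.0216 0.0426] [-3.85 -0.6  -1.15] [-0.143  1.327 -0.035] 0.158
11.4667 [0.5295 0.0216 0.0426] [-5.05 -0.84 -0.31] [-0.101  1.454  0.021] 0.16
11.5167 [0.5295 0.0216 0.0426] [-5.29 -0.07  0.17] [-0.134  1.444 -0.041] 0.16
```

View pics/crop5.png

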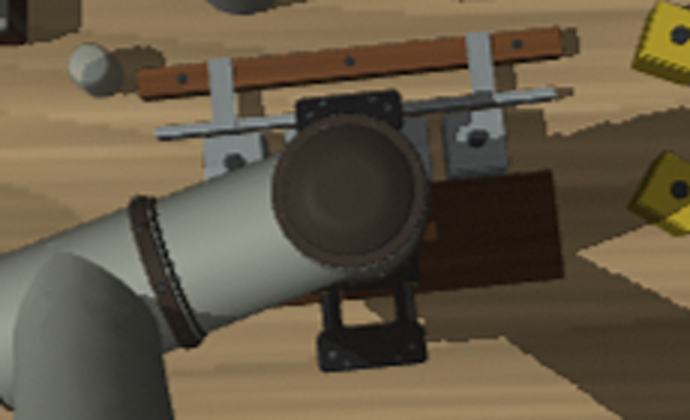

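The picture shows all four tins flush on the blade, with the strip edge still a little behind them and a total push of about 5 N. I'll feel for the strip in small steps.

Request:
{"fn": "play_rows", "kwargs": {
  "targets": [
    [[1,0.0006,0,0,0],[1,0.0012,0.0001,0,0],[1,0.0018,0.0001,0,0],[1,0.0024,0.0002,0,0],[1,0.003,0.0002,0,0]]
  ]
}}

```text
time_s: 11.98
tcp_pos: [0.5323, 0.0218, 0.0425]
ee_rot: [[0.076, -0.997, -0.001], [-0.997, -0.076, -0.0], [0.0, 0.001, -1.0]]
wrist_force: [-5.1, -0.4, 0.1]
gripper_width: 0.159
```

Request:
{"fn": "play_rows", "kwargs": {
  "targets": [
    [[1,0.0004,0,0,0],[1,0.0008,0.0001,0,0],[1,0.0012,0.0001,0,0],[1,0.0016,0.0001,0,0],[1,0.002,0.0002,0,0]]
  ]
}}

```text
time_s: 12.4
tcp_pos: [0.5344, 0.022, 0.0426]
ee_rot: [[0.076, -0.997, -0.001], [-0.997, -0.076, -0.0], [0.0, 0.001, -1.0]]
wrist_force: [-4.4, -0.5, -0.4]
gripper_width: 0.162
```

```bash
cat > f.py <<'E'
from h import *
L=[]
for i in range(4):
    s=sense();L.append(np.r_[s["tcp_pos"],s["wrist_force"],s["moment"]]);capture("top")
print(s["time_s"],np.mean(L,0).round(4),"yaw",np.degrees(np.arctan2(-s["ee_rot"][0,0],-s["ee_rot"][1,0])).round(3))
print([l[3].round(1) for l in L],[l[8].round(2) for l in L])
E
python3 f.py
```

```text
12.55 [ 0.5345  0.022   0.0425 -4.4291 -0.3391 -0.7072 -0.1215  1.4699 -0.0146] yaw -4.344
[np.float64(-4.4), np.float64(-4.6), np.float64(-3.9), np.float64(-4.8)] [np.float64(-0.02), np.float64(0.01), np.float64(0.0), np.float64(-0.05)]
```

Request:
{"fn": "play_rows", "kwargs": {
  "targets": [
    [[1,0.0004,0,0,0],[1,0.0008,0.0001,0,0],[1,0.0012,0.0001,0,0],[1,0.0016,0.0001,0,0],[1,0.002,0.0002,0,0]]
  ]
}}

```text
time_s: 13.02
tcp_pos: [0.5364, 0.0222, 0.0426]
ee_rot: [[0.076, -0.997, -0.001], [-0.997, -0.076, -0.0], [0.0, 0.001, -1.0]]
wrist_force: [-5.4, -1.6, -0.8]
gripper_width: 0.158
```

Request:
{"fn": "play_rows", "kwargs": {
  "targets": [
    [[1,0.0003,0,0,0],[1,0.0006,0,0,0],[1,0.0009,0.0001,0,0],[1,0.0012,0.0001,0,0],[1,0.0015,0.0001,0,0]]
  ]
}}

```text
time_s: 13.43
tcp_pos: [0.5375, 0.0223, 0.0425]
ee_rot: [[0.076, -0.997, -0.002], [-0.997, -0.076, -0.001], [0.0, 0.002, -1.0]]
wrist_force: [-6.0, -0.7, 0.8]
gripper_width: 0.16
```

```bash
python3 f.py
```

```text
13.5833 [ 0.5375  0.0222  0.0425 -5.834  -0.304   0.7848 -0.0742  1.7852  0.077 ] yaw -4.357
[np.float64(-6.0), np.float64(-5.6), np.float64(-5.2), np.float64(-6.5)] [np.float64(0.07), np.float64(0.11), np.float64(0.05), np.float64(0.08)]
```

Request:
{"fn": "play_rows", "kwargs": {
  "targets": [
    [[1,0.0002,0,0,0],[1,0.0004,0,0,0],[1,0.0006,0,0,0],[1,0.0008,0.0001,0,0],[1,0.0008,0.0001,0,0]]
  ]
}}

```text
time_s: 14.05
tcp_pos: [0.5377, 0.0222, 0.0423]
ee_rot: [[0.076, -0.997, -0.003], [-0.997, -0.076, -0.001], [0.001, 0.003, -1.0]]
wrist_force: [-7.6, -0.9, 1.8]
gripper_width: 0.159
```

```bash
python3 f.py
```

```text
14.2 [ 0.5376  0.0222  0.0423 -7.1626 -0.9026  0.9295 -0.0125  2.0689  0.0781] yaw -4.351
[np.float64(-7.6), np.float64(-6.9), np.float64(-6.5), np.float64(-7.6)] [np.float64(0.07), np.float64(0.02), np.float64(0.1), np.float64(0.12)]
```

Request:
{"fn": "play_rows", "kwargs": {
  "targets": [
    [[1,0.0004,0,0,0],[1,0.0008,0.0001,0,0],[1,0.0012,0.0001,0,0],[1,0.0015,0.0001,0,0],[1,0.0015,0.0001,0,0]]
  ]
}}

```text
time_s: 14.67
tcp_pos: [0.5378, 0.0221, 0.042]
ee_rot: [[0.075, -0.997, -0.006], [-0.997, -0.075, -0.001], [0.001, 0.006, -1.0]]
wrist_force: [-9.8, 0.5, 1.4]
gripper_width: 0.162
```

```bash
python3 f.py
```

```text
14.8167 [ 0.5378  0.0221  0.042  -9.0252  0.3495  1.9993  0.2419  2.782   0.1188] yaw -4.333
[np.float64(-9.8), np.float64(-8.9), np.float64(-8.6), np.float64(-8.8)] [np.float64(0.12), np.float64(0.1), np.float64(0.12), np.float64(0.14)]
```

Request:
{"fn": "play_rows", "kwargs": {
  "targets": [
    [[1,0.0004,0,0,0.0001],[1,0.0008,0,0,0.0003],[1,0.0012,0,0,0.0005],[1,0.0016,0,0,0.0007],[1,0.002,0,0,0.0007]]
  ]
}}

```text
time_s: 15.28
tcp_pos: [0.538, 0.0219, 0.0416]
ee_rot: [[0.076, -0.997, -0.01], [-0.997, -0.076, -0.002], [0.001, 0.01, -1.0]]
wrist_force: [-13.2, 2.2, 3.2]
gripper_width: 0.157
```

```bash
python3 f.py
```

```text
15.4333 [  0.5379   0.0219   0.0416 -12.3625   1.4063   3.1879   0.6212   3.7083
   0.1053] yaw -4.333
[np.float64(-13.2), np.float64(-12.5), np.float64(-12.2), np.float64(-11.5)] [np.float64(0.11), np.float64(0.08), np.float64(0.13), np.float64(0.1)]
```

Request:
{"fn": "play_rows", "kwargs": {
  "targets": [
    [[1,0.0004,0,0,0.0002],[1,0.0008,0,0,0.0004],[1,0.0012,0,0,0.0006],[1,0.0016,0,0,0.0008],[1,0.002,0,0,0.001]]
  ]
}}

```text
time_s: 15.9
tcp_pos: [0.5381, 0.0216, 0.0411]
ee_rot: [[0.076, -0.997, -0.014], [-0.997, -0.076, -0.003], [0.002, 0.014, -1.0]]
wrist_force: [-15.8, 3.1, 5.9]
gripper_width: 0.159
```

```bash
python3 f.py
```

```text
16.05 [  0.5381   0.0216   0.0411 -15.6238   2.2836   4.8884   0.9006   4.5722
   0.0885] yaw -4.354
[np.float64(-15.8), np.float64(-16.0), np.float64(-14.9), np.float64(-15.8)] [np.float64(0.04), np.float64(0.1), np.float64(0.09), np.float64(0.12)]
```

Request:
{"fn": "play_rows", "kwargs": {
  "targets": [
    [[1,0.0004,0,0,0.0002],[1,0.0008,0,0,0.0005],[1,0.0012,0,0,0.0008],[1,0.0012,0,0,0.0008],[1,0.0012,0,0,0.0008]]
  ]
}}

```text
time_s: 16.52
tcp_pos: [0.5383, 0.0215, 0.0409]
ee_rot: [[0.076, -0.997, -0.017], [-0.997, -0.076, -0.003], [0.002, 0.017, -1.0]]
wrist_force: [-17.1, 2.4, 4.6]
gripper_width: 0.163
```

```bash
python3 f.py; python3 - <<'E'
from h import *
a=capture("top")[205:265,235:405];b=capture("side");
A=cv2.resize(a,(680,240),interpolation=cv2.INTER_CUBIC);B=cv2.resize(b[190:330,240:410],(424,350),interpolation=cv2.INTER_CUBIC)
C=np.zeros((590,680,3),np.uint8);C[:240]=A;C[240:,:424]=B;cv2.imwrite("pics/press.png",C)
E
```

```text
16.6667 [  0.5383   0.0215   0.0409 -17.1682   2.3683   4.6705   0.9507   5.0718
   0.0514] yaw -4.376
[np.float64(-17.1), np.float64(-17.7), np.float64(-17.0), np.float64(-16.8)] [np.float64(0.08), np.float64(0.04), np.float64(0.05), np.float64(0.04)]
```

View pics/press.png

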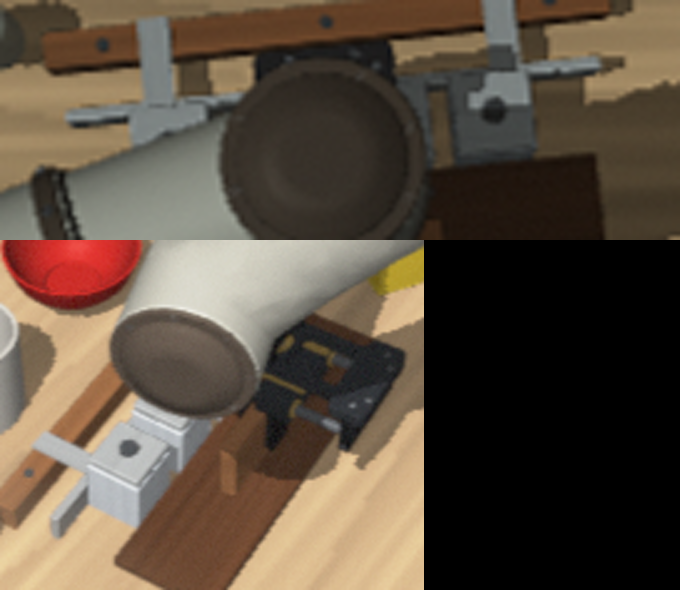

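Both views show the end tins sitting on the strip with the blade along the row. The total press is 17 N and the yaw moment is close to zero, so the load is about balanced. I'll hold a moment longer, unload slowly and draw back.

Request:
{"fn": "play_rows", "kwargs": {
  "targets": [
    [[1,0,0,0,0],[1,0,0,0,0],[1,0,0,0,0],[1,0,0,0,0],[1,0,0,0,0]]
  ]
}}

```text
time_s: 17.23
tcp_pos: [0.5382, 0.0214, 0.0408]
ee_rot: [[0.076, -0.997, -0.017], [-0.997, -0.076, -0.003], [0.002, 0.017, -1.0]]
wrist_force: [-17.0, 2.2, 4.5]
gripper_width: 0.158
```

Request:
{"fn": "play_rows", "kwargs": {
  "targets": [
    [[1,-0.001,0,0,0],[1,-0.002,0,0,0],[1,-0.004,-0.0001,0,0],[1,-0.006,-0.0002,0,0],[1,-0.008,-0.0003,0,0]]
  ]
}}

```text
time_s: 17.65
tcp_pos: [0.5375, 0.0222, 0.042]
ee_rot: [[0.078, -0.997, -0.001], [-0.997, -0.078, -0.0], [0.0, 0.001, -1.0]]
wrist_force: [-2.9, -1.1, -3.7]
gripper_width: 0.158
```

Request:
{"fn": "play_rows", "kwargs": {
  "targets": [
    [[1,-0.001,-0.0001,0,0],[1,-0.003,-0.0002,0,0],[1,-0.006,-0.0004,0,0],[1,-0.01,-0.0008,0,0],[1,-0.015,-0.001,0,0]]
  ]
}}

```text
time_s: 18.07
tcp_pos: [0.524, 0.0219, 0.0432]
ee_rot: [[0.079, -0.997, 0.003], [-0.997, -0.079, 0.001], [-0.001, -0.003, -1.0]]
wrist_force: [-0.3, 0.5, -3.0]
gripper_width: 0.157
```

Request:
{"fn": "play_rows", "kwargs": {
  "targets": [
    [[1,-0.008,-0.0006,0,0],[1,-0.018,-0.0014,0,0],[1,-0.03,-0.0023,0,0],[1,-0.04,-0.003,0,0],[1,-0.045,-0.0034,0,0]]
  ]
}}

```text
time_s: 18.48
tcp_pos: [0.4756, 0.0176, 0.0425]
ee_rot: [[0.078, -0.997, -0.002], [-0.997, -0.078, -0.0], [0.0, 0.002, -1.0]]
wrist_force: [-0.3, -0.2, -2.6]
gripper_width: 0.156
```

Request:
{"fn": "play_rows", "kwargs": {
  "targets": [
    [[1,-0.01,-0.0008,0,0],[1,-0.02,-0.0015,0,0],[1,-0.025,-0.002,0,0],[1,-0.025,-0.002,0,0],[1,-0.025,-0.002,0,0]]
  ]
}}

```text
time_s: 18.9
tcp_pos: [0.453, 0.0162, 0.0428]
ee_rot: [[0.079, -0.997, 0.001], [-0.997, -0.079, 0.0], [-0.0, -0.001, -1.0]]
wrist_force: [0.5, 0.3, -2.6]
gripper_width: 0.16
```

```bash
python3 f.py; python3 - <<'E'
from h import *
im=capture("top");cv2.imwrite("pics/top9.png",im)
cv2.imwrite("pics/crop9.png",cv2.resize(im[190:340,200:430],None,fx=3,fy=3,interpolation=cv2.INTER_CUBIC))
E
```

```text
19.05 [ 0.4535  0.0163  0.0427 -0.2247 -0.1281 -2.75    0.084  -0.0816  0.0148] yaw -4.506
[np.float64(0.5), np.float64(-0.6), np.float64(-0.6), np.float64(-0.3)] [np.float64(0.03), np.float64(0.01), np.float64(0.0), np.float64(0.02)]
```

View pics/crop9.png

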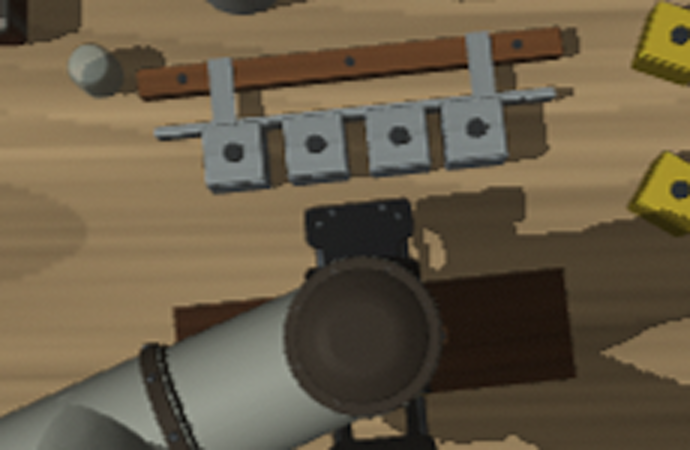

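The picture shows all four tins square and in line against the strip, with knobs at (233,152), (316,143), (400,135) and (479,127), and nothing else disturbed. Now I'll lay the blade down.

Request:
{"fn": "play_rows", "kwargs": {
  "targets": [
    [[1,0,0,-0.001,0],[1,0,0,-0.002,0],[1,0,0,-0.003,0],[1,0,0,-0.0035,0],[1,0,0,-0.0035,0]]
  ]
}}

```text
time_s: 19.57
tcp_pos: [0.4529, 0.016, 0.0394]
ee_rot: [[0.079, -0.997, 0.0], [-0.997, -0.079, -0.0], [0.0, -0.0, -1.0]]
wrist_force: [-1.4, 0.6, 4.0]
gripper_width: 0.16
```

Request:
{"fn": "play_rows", "kwargs": {
  "targets": [
    [[0.8,0,0,0,0],[0.7,0,0,0,0],[0.5,0,0,0,0],[0.3,0,0,0,0],[0,0,0,0,0]]
  ]
}}

```text
time_s: 19.98
tcp_pos: [0.453, 0.0161, 0.039]
ee_rot: [[0.078, -0.997, 0.0], [-0.997, -0.078, 0.0], [-0.0, -0.0, -1.0]]
wrist_force: [0.8, -0.0, 0.4]
gripper_width: 0.417
```

Request:
{"fn": "play_rows", "kwargs": {
  "targets": [
    [[0,0,0,0,0],[0,0,0,0,0],[0,0,0,0,0],[0,0,0,0,0],[0,0,0,0,0]]
  ]
}}

```text
time_s: 20.4
tcp_pos: [0.4529, 0.016, 0.0391]
ee_rot: [[0.078, -0.997, 0.0], [-0.997, -0.078, 0.0], [-0.0, -0.0, -1.0]]
wrist_force: [-1.4, -0.3, 0.1]
gripper_width: 0.8
```

Request:
{"fn": "play_rows", "kwargs": {
  "targets": [
    [[0,0,0,0,0],[0,0,0,0,0],[0,0,0,0,0],[0,0,0,0,0],[0,0,0,0,0]]
  ]
}}

```text
time_s: 20.82
tcp_pos: [0.4529, 0.016, 0.039]
ee_rot: [[0.078, -0.997, -0.0], [-0.997, -0.078, -0.0], [0.0, 0.0, -1.0]]
wrist_force: [-0.3, -0.3, -0.9]
gripper_width: 0.99
```

Released. I'll lift clear and move aside so I can check the result.

Request:
{"fn": "play_rows", "kwargs": {
  "targets": [
    [[0,0,0,0.01,0],[0,0,0,0.03,0],[0,0,0,0.06,0],[0,0,0,0.09,0],[0,0,0,0.12,0]]
  ]
}}

```text
time_s: 21.23
tcp_pos: [0.4524, 0.0159, 0.1602]
ee_rot: [[0.078, -0.997, -0.001], [-0.997, -0.078, -0.0], [0.0, 0.001, -1.0]]
wrist_force: [-0.3, -0.1, 0.5]
gripper_width: 1.002
```

Request:
{"fn": "play_rows", "kwargs": {
  "targets": [
    [[0,0,0,0.03,0],[0,-0.01,0.03,0.05,0],[0,-0.03,0.06,0.05,0],[0,-0.05,0.09,0.05,0],[0,-0.06,0.12,0.05,0]]
  ]
}}

```text
time_s: 21.65
tcp_pos: [0.3908, 0.1364, 0.2095]
ee_rot: [[0.077, -0.997, 0.0], [-0.997, -0.077, 0.001], [-0.001, -0.0, -1.0]]
wrist_force: [0.4, 0.5, 0.1]
gripper_width: 1.003
```

Request:
{"fn": "play_rows", "kwargs": {
  "targets": [
    [[0,-0.01,0.03,0,0],[0,-0.02,0.06,0,0],[0,-0.02,0.09,0,0],[0,-0.02,0.12,0,0],[0,-0.02,0.12,0,0]]
  ]
}}

```text
time_s: 22.07
tcp_pos: [0.3733, 0.2604, 0.2093]
ee_rot: [[0.083, -0.997, 0.002], [-0.997, -0.083, 0.002], [-0.002, -0.002, -1.0]]
wrist_force: [1.6, -0.8, 0.1]
gripper_width: 1.0
```

```bash
python3 - <<'E'
from h import *
im=capture("top");cv2.imwrite("pics/top10.png",im)
H=cv2.cvtColor(im,cv2.COLOR_BGR2HSV)
n=np.array([1,.0783]);n/=np.hypot(*n)
k=(H[...,2]<75).astype(np.uint8);k[:228]=0;k[255:]=0;k[:,265:]=k[:,265:];k[:,:265]=0;k[:,370:]=0
m,l,s,c=cv2.connectedComponentsWithStats(k)
for i in range(1,m):
    if 15<s[i,4]<60:
        w=onz("top",[c[i]],.061)[0];print("knob?",c[i].round(1),s[i,4],w.round(4),"to strip line",(.6292/np.hypot(1,.0783)-w@n).round(4))
b=((H[...,2]<120)&(H[...,1]>110)).astype(np.uint8);b[:265]=0;b[345:]=0;b[:,:230]=0;b[:,420:]=0
m,l,s,c=cv2.connectedComponentsWithStats(b);i=1+s[1:,4].argmax();bp=cv2.boxPoints(cv2.minAreaRect(np.argwhere(l==i)[:,::-1].astype(np.float32)));W=onz("top",bp,.008);print("blade",W.mean(0),np.linalg.norm(np.diff(W,axis=0),axis=1),s[i])
cv2.imwrite("pics/crop10.png",cv2.resize(im[100:380,150:530],None,fx=2,fy=2,interpolation=cv2.INTER_CUBIC))
E
```

```text
knob? [342.7 232.9] 18 [ 0.6095 -0.0305] to strip line 0.022
knob? [346.7 235.7] 19 [ 0.6031 -0.0392] to strip line 0.0291
knob? [358.6 232.3] 31 [ 0.61   -0.0661] to strip line 0.0243
knob? [332.8 234.9] 30 [ 0.6056 -0.0083] to strip line 0.0242
knob? [304.9 237.7] 30 [0.601 0.054] to strip line 0.0239
knob? [277.5 240.5] 32 [0.5961 0.1152] to strip line 0.024
knob? [359.2 243.9] 44 [ 0.5841 -0.0664] to strip line 0.0502
blade [0.45408302 0.01493103] [0.30399459 0.08438654 0.30065974] [ 258  279  134   51 4884]
```

View pics/crop10.png

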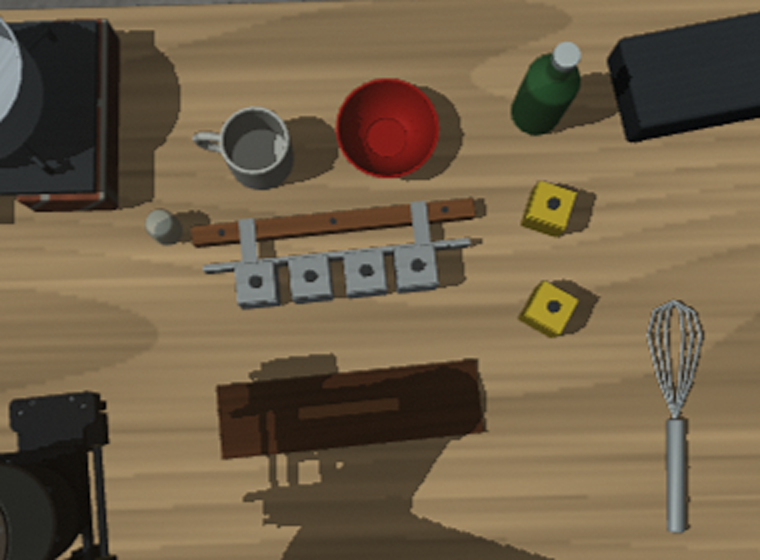

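The picture shows the four tins square and in line, the blade lying flat about 8 cm in front of them, and the bystanders in place. The knobs are 23.9 to 24.3 mm from the measured strip line. I'm handing in.

```bash
python3 -c "
from station import *
print(finish_job())"
```

```text
the job is handed in; nothing more can be done
None
```

The straightedge pushed all four tins back against the stop strip and is now lying flat and released on the shelf in front of them. I handed the job in at about 22 s; it reports no verdict.

- **Press:** I felt for the strip in steps of under 1 mm, then built up to about 17 N in total at the wrist. I held at or above 15 N for about 1.3 s, with the yaw moment trimmed close to zero.
- **Force on each tin:** this was not measured directly. I estimate about 4 N on each tin from the blade, well below the 9 N dent limit.
- **Tins:** in the last top picture they stand upright and square. Their knobs are 23.9 to 24.3 mm from the measured strip line, so they are in line to about 0.4 mm.
- **Straightedge:** it measures 304 x 84 mm in that picture, so it is lying flat. Its centre is about 15 cm from the line of the tins, with roughly 8 cm of clear shelf between.
- **Bystanders:** by eye, the mug, bowl, shaker, whisk and yellow tins are where they started.
- **One irregularity:** during the press there was about 7 N upward on the blade, probably its front edge resting lightly on the shelf. It went away when I unloaded.

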